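Find the filter basket that takes the tamper

ROBOT

A 7-joint arm with a two-finger parallel gripper is mounted at the origin on a cart in front of the work surface, level with it; the furniture and walls round the work are solid. World frame = base frame: x ahead of the robot, y to its left, z up, the work surface at z = 0. Lengths are in m, angles in rad, forces in N, time in s.
With the tool pointing down it reaches from about 0.4 to 0.85 m from the base axis. Payload 10.4 kg.
Tool frame: the origin (TCP) lies midway between the tips of the shut fingers; the grasp point (between the pads) lies 19 mm behind it (manip.hold_point_z is the distance from the TCP to the grasp point, in m); z points along the fingers, y is the line along which they close (so a half turn about z gives the same grasp; the last joint's range is limited). The gripper opens to 85 mm and grips with 20 to 120 N. Pads are 22 mm wide; open, the fingers measure 114 mm over their backs; the gripper's body (76 mm by 85 mm) begins 54 mm behind the grasp point. The pads swing forward as they close: fully open they stand 13 mm farther back than shut.
Start: joints at [1.084, 0.332, -0.065, 1.46, 0.022, 1.35, -0.088], TCP at [0.28, -0.559, 0.231] pointing down, gripper open.
Joint ranges: [-2.6, 2.6], [-0.5, 2.12], [-1.47, 1.34], [0.16, 2.42], [-1.27, 4.41], [0.06, 2.06], [-2.6, 2.6]. Speed limits (rad/s): [2.22, 2.22, 2.79, 2.79, 3.14, 3.14, 3.14].

INTERFACE

Orientations are given as a unit quaternion [x, y, z, w].
In Python, from workcell import manip, eyes, job gives the robot as it stands.
- The arm moves only by the shell command python3 -m crank 'ROWS' [FORCE]. ROWS is JSON, a list that holds one entry, the list of rows, each a list of 7 numbers: the finger opening in cm, from 0 to 8.54, then the shift along the world's x, y, z in cm, then the turn, a rotation vector about the world's x, y, z in degrees. In form: [[[hand, x, y, z, ax, ay, az], ...]]. A call has 1 to 20 rows; each row shifts and turns the commanded pose from where the row before left it; what a row does not reach is not made up. A row lasts 1/8 s, in which the tool goes at most 62.5 mm and 10.7 degrees, less where a joint would pass 70% of its speed; a pose out of reach is approached as far as the arm can. A call with a gripper value outside its range is refused whole. The fingers move at their own pace and stop on an object; FORCE is the grip in N (left out, the last holds). Time passes only in rows, so rows that do not move let the fingers close. It gives the time, the measured TCP pose, the force, the opening and the grip force at its end, in the units of the state.
- manip.get_obs(): the state, without advancing time (a new reading comes with each control period).
- eyes.camera(name): name is "scene" or "top" or "wrist"; returns (picture, depth): 480x640x3 uint8, red, green, blue; 480x640 float32, m along the optical axis (not along the pixel's ray), 0 where there is no reading.
- eyes.camera_params(name): a dict with "fx", "fy", "cx", "cy" (pixels), "dist" ([k1, k2, p1, p2, k3] as OpenCV has them; the pictures are not rectified), "world_from_camera" (4x4, takes a point from camera to world coordinates); the wrist camera has in their place "hand_eye" (4x4, takes a point from camera to tool coordinates, whose origin is the TCP and whose axes are the flange's). Camera axes: x right, y down, z forward; pixel columns grow to the right and rows downward; lengths in m; the calibration is good to about 2 mm. A picture is of the moment at which its call begins: read the wrist's pose just before it. camera_params takes no time and is no camera call.
- job.hand_in(): hands the job in; it is judged then, once.
The state is a dict: "clock": time; "joint_pos": joint angles; "joint_velocities": joint speeds; "tau": joint torques, N m; "position": TCP position; "ee_rot": TCP orientation; "ft_force": force on the tool from outside, world axes, zero at the start; "torque": the same for the moment, N m; "grip_width": opening from 0.0 (shut) to 1.0 (fully open); "grasp_force": force on a finger pad.
Only numpy, scipy, OpenCV 4.12 (cv2) and the standard library are available. Lean on these libraries where they do the work, as an engineer would, in place of code of your own. Each camera call takes 0.05 s, during which the arm holds its last target. There are 200 camera calls.

TASK

Two espresso filter baskets sit in like cups on the tamping mat: one is plain inside and takes the tamper all the way down to its floor, the other has a ridge on which the tamper catches part-way; they cannot be told apart by eye. Try them gently with the tamper, never forcing it, and leave the tamper standing fully home and level in the basket that takes it, with that cup still on the mat. Set the other cup, basket and all, upright in the wooden tray, and leave the things around undisturbed.

Things in the scene. Friction and masses are not known exactly. Their poses are not given: they have to be found in the camera images.
- tamper: Espresso tamper, 0.2 to 0.4 kg, upright on the worktop left of the mat. Origin: centre of its flat underside; z up along the handle. Steel base 44 mm in diameter and 10 mm thick, a narrow neck, and a wooden handle 30 mm in diameter from 40 to 94 mm above the underside (top at 96 mm): grip it about 70 mm above the underside.
- cup_a: One of two like dark steel tamping cups, 66 mm in diameter outside, 38 mm high, 0.28 kg, loose on the mat; origin: centre of its underside, z up. Grip it across its outside, 10 to 30 mm above its underside. A steel filter basket (70 g) hangs loose in it by a flange 62 mm in diameter that lies on the cup's rim. Which cup holds which basket is not known beforehand.
- cup_b: The other tamping cup, like cup_a, with the other basket.
- tamping_mat: Black ribbed silicone mat, 150 x 260 x 6 mm, fixed on the worktop; origin: centre of its underside, its y axis along the long side. The cups stand on it, about 140 mm apart. It does not give.
- tray: Low wooden tray, 180 (x) x 220 (y) x 16 mm, fixed on the worktop right of the mat; origin: centre of its underside. Floor 8 mm above the underside, inside the rim 162 x 202 mm.
- white_mug: White mug, 100 mm high, bystander; origin at its underside.
- brown_jar: Tall jar with brown lid, 84 mm in diameter, 165 mm high, bystander; origin at its underside.
- teaspoon: Steel teaspoon, 130 mm long, lying on the worktop, bystander; origin at its underside.
- cup_a_mouth (a point): On cup_a's axis at the height of the flange's top, 40.5 mm above the cup's underside. The bore is 46 mm wide with a sharp edge; the basket has up to 3 mm of sideways play and mostly rests off to some side, so the bore can be that far off this point. The ridged basket narrows to 41 mm at 9 mm below the mouth: there the tamper's underside stops.
- cup_b_mouth (a point): The same point of cup_b. In the plain basket (in either cup) the bore stays 46 mm wide down to a floor ring 21 mm below the mouth, on which the tamper's underside rests when fully home.
Not all that is in view belongs to the job. Leave any green or purple look-alike of the cup_b alone.

How it is judged:
At the end, for the whole second after the job is handed in: Tamper released, level within 3 degrees, home in the plain basket (underside 19.5 mm, within 3 mm, above the cup's underside, within 5 mm of its axis), that cup upright on the mat; the other cup upright and at rest on the tray's floor, inside the rim (angle between tamper's own z axis and vertical below 0.06 rad and linear speed of tamper below 0.02 m/s and ((z of tamper in the frame of cup_a between 0.0165 and 0.0225 m and horizontal distance between tamper and cup_a below 0.005 m and z of cup_a in the frame of tamping_mat between 0.003 and 0.009 m and angle between each of cup_a, cup_b's own z axis and vertical below 0.06 rad and contact force between cup_a and tamping_mat above 2 N and x of cup_b in the frame of tray between -0.056 and 0.056 m and y of cup_b in the frame of tray between -0.076 and 0.076 m and z of cup_b in the frame of tray between 0.005 and 0.011 m and linear speed of cup_b below 0.02 m/s) or (z of tamper in the frame of cup_b between 0.0165 and 0.0225 m and horizontal distance between tamper and cup_b below 0.005 m and z of cup_b in the frame of tamping_mat between 0.003 and 0.009 m and angle between each of cup_b, cup_a's own z axis and vertical below 0.06 rad and contact force between cup_b and tamping_mat above 2 N and x of cup_a in the frame of tray between -0.056 and 0.056 m and y of cup_a in the frame of tray between -0.076 and 0.076 m and z of cup_a in the frame of tray between 0.005 and 0.011 m and linear speed of cup_a below 0.02 m/s))); the robot touches nothing.
It fails at once if the tamper is forced or dropped, or a cup set down hard: a cup is pressed on the mat or on the tray with more than 60 N (contact force between any of cup_a, cup_b and tamping_mat above 60 N or contact force between any of cup_a, cup_b and tray above 60 N).
It fails at once if a cup is tipped (more than 30 degrees) (angle between any of cup_a, cup_b's own z axis and vertical above 0.52 rad).
It fails at once if the mug, the jar or the teaspoon is pushed more than 30 mm (distance of any of white_mug, brown_jar, teaspoon from where it was at the start of the episode above 0.03 m).
It also fails if it takes over 72 s, if anything falls off the work surface, if the arm or the gripper's body presses on something with over 40 N, if the wrist force passes 120 N, or if a joint passes its speed limit or range.

## Working session

There is one attempt and no reset: what is moved stays moved. The work goes in short steps, Python scripts to look and compute and a shell command to move; the robot and the scene stay as the last step left them, time stands still between calls to the robot, and variables do not carry over. Pictures are saved under pics/ and viewed, at most 10 in all, crops included, and the job is handed in when it is done.

```bash
ls; mkdir -p pics; python3 - <<'E'
from workcell import manip, eyes, job
import cv2,numpy as np
s=manip.get_obs(); print(s, manip.hold_point_z)
for n in ("top","scene"):
    p,d=eyes.camera(n); cv2.imwrite(f"pics/{n}0.png",p[:,:,::-1]); np.save(f"pics/{n}0.npy",d)
    print(eyes.camera_params(n))
print(eyes.camera_params("wrist"))
E
```

```text
pics
{'clock': 0.0, 'joint_pos': array([ 1.08440468,  0.33281188, -0.06469003,  1.46091541,  0.02158572,
        1.34987696, -0.08853411]), 'joint_velocities': array([ 5.42794841e-04,  3.57077031e-04, -2.81141659e-05,  1.22995369e-04,
        6.02487386e-04,  5.36568143e-05, -4.35298255e-05]), 'tau': array([-3.84793311e-04, -6.25446010e+01,  4.92437545e-02, -3.91610920e+01,
        1.63392123e-02,  9.93128924e-03,  1.70699184e-05]), 'position': array([ 0.27942551, -0.55866158,  0.23056572]), 'ee_rot': array([ 9.73235245e-01,  2.29810192e-01, -1.75609180e-04, -6.34576895e-04]), 'ft_force': array([ 0.42796225, -0.6040335 ,  0.4583196 ]), 'torque': array([-0.00166787, -0.01057437,  0.01337392]), 'grasp_force': 0.0, 'grip_width': 1.001436792945978} 0.0187
{'fx': 566.2398663637456, 'fy': 566.2398663637456, 'cx': 312.6004526819391, 'cy': 234.16362746554879, 'dist': array([-0.14545255,  0.        ,  0.        ,  0.        ,  0.        ]), 'world_from_camera': array([[-0.02205035, -0.98353611,  0.17936137,  0.29102795],
       [-0.99954184,  0.02540857,  0.01644721, -0.1114079 ],
       [-0.
[... 399 characters left out ...]
0.46779332,  0.82449157, -1.17540476],
       [ 0.01389764, -0.86736192, -0.49748382,  0.69593505],
       [ 0.        ,  0.        ,  0.        ,  1.        ]])}
{'fx': 332.6604488585568, 'fy': 332.6604488585568, 'cx': 319.86346605721957, 'cy': 242.0593942829668, 'dist': array([-0.05875071,  0.        ,  0.        ,  0.        ,  0.        ]), 'hand_eye': array([[ 2.04370398e-04, -9.51145915e-01, -3.08741651e-01,
         7.90477556e-02],
       [ 9.99999956e-01,  2.61102923e-04, -1.42438151e-04,
         7.56416689e-04],
       [ 2.16092813e-04, -3.08741608e-01,  9.51145926e-01,
        -1.42703948e-01],
       [ 0.00000000e+00,  0.00000000e+00,  0.00000000e+00,
         1.00000000e+00]])}
```

View pics/top0.png

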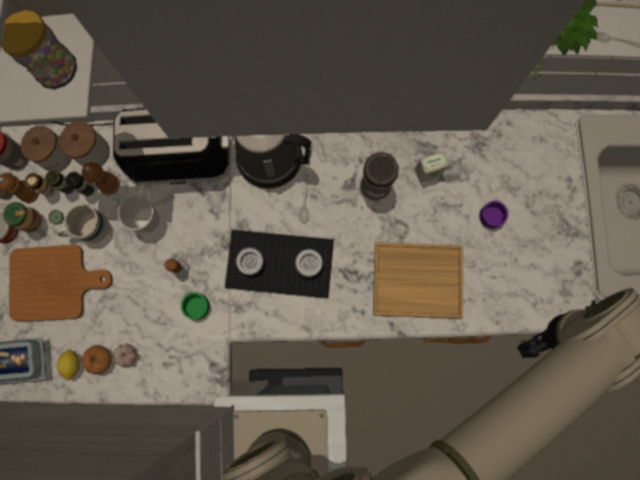

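View pics/scene0.png

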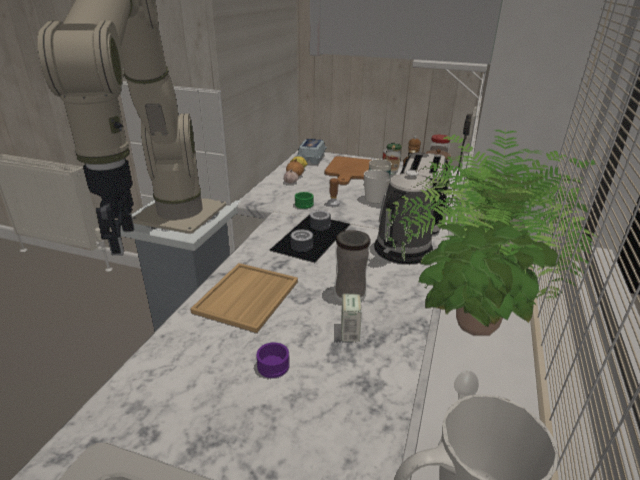

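Top view: tamper at (172,265), a brown handle that looks nothing like the bottle caps. The cups on the mat are at (250,262) and (309,263), and the tray is at (418,281). The look-alikes to leave alone are green (195,306) and purple (493,214). Bystanders: jar (378,177), spoon (305,208), mug (137,212).

```bash
cat > h.py <<'E'
import numpy as np,cv2
from workcell import manip,eyes
from scipy.spatial.transform import Rotation as R
def wfc(n,s=None):
    P=eyes.camera_params(n)
    if n!="wrist": return P,P["world_from_camera"]
    T=np.eye(4);T[:3,:3]=R.from_quat(s["ee_rot"]).as_matrix();T[:3,3]=s["position"]
    return P,T@P["hand_eye"]
def K(P): return np.array([[P["fx"],0,P["cx"]],[0,P["fy"],P["cy"]],[0,0,1]])
def ray(n,uv,s=None):
    P,T=wfc(n,s)
    q=cv2.undistortPoints(np.array(uv,float).reshape(-1,1,2),K(P),P["dist"]).reshape(-1,2)
    return T[:3,3],np.c_[q,np.ones(len(q))]@T[:3,:3].T
def plane(n,uv,z,s=None):
    o,d=ray(n,uv,s); return o+d*((z-o[2])/d[:,2])[:,None]
def px(n,X,s=None):
    P,T=wfc(n,s); X=np.atleast_2d(X); c=(X-T[:3,3])@T[:3,:3]
    return cv2.projectPoints(c,np.zeros(3),np.zeros(3),K(P),P["dist"])[0].reshape(-1,2)
E
python3 - <<'E'
from h import *
im=cv2.imread("pics/top0.png"); hsv=cv2.cvtColor(im,cv2.COLOR_BGR2HSV)
def blobs(m,roi,z,name):
    x0,y0,x1,y1=roi; mm=np.zeros_like(m); mm[y0:y1,x0:x1]=m[y0:y1,x0:x1]
    for c in cv2.findContours(mm,cv2.RETR_EXTERNAL,cv2.CHAIN_APPROX_NONE)[0]:
        if cv2.contourArea(c)<15: continue
        (u,v),r=cv2.minEnclosingCircle(c); b=cv2.minAreaRect(c)
        print(name,(round(u),round(v)),round(r,1),cv2.contourArea(c),plane("top",[(u,v)],z)[0].round(4), "box",plane("top",cv2.boxPoints(b),z)[:,:2].round(3).tolist())
gray=hsv[...,2]
blobs(((gray>60)*255).astype(np.uint8),(233,240,328,290),.0465,"cup")
blobs(((hsv[...,1]>90)*255).astype(np.uint8),(155,250,190,282),.09,"tamper")
blobs(((hsv[...,1]>80)&(hsv[...,0]<25)).astype(np.uint8)*255,(360,230,480,330),.016,"tray")
blobs(((gray<40)*255).astype(np.uint8),(215,222,345,306),.006,"mat")
blobs(((hsv[...,1]>120)&(hsv[...,0]>40)&(hsv[...,0]<90)).astype(np.uint8)*255,(175,285,215,330),.03,"green")
for u,v in [(378,168),(305,210),(137,205)]: print(plane("top",[(u,v)],.1)[0].round(3))
crop=cv2.resize(im[235:320,150:340],None,fx=4,fy=4,interpolation=2);cv2.imwrite("pics/c1.png",crop)
E
```

```text
cup (308, 262) 14.0 577.0 [ 0.4689 -0.0774  0.0465] box [[0.502, -0.046], [0.5, -0.111], [0.435, -0.109], [0.436, -0.044]]
cup (249, 261) 14.0 562.5 [0.4761 0.0657 0.0465] box [[0.51, 0.098], [0.509, 0.034], [0.443, 0.035], [0.444, 0.098]]
tamper (173, 266) 8.4 140.0 [0.4627 0.241  0.09  ] box [[0.479, 0.261], [0.478, 0.222], [0.449, 0.222], [0.45, 0.26]]
tray (418, 280) 56.8 6314.0 [ 0.4233 -0.345   0.016 ] box [[0.341, -0.227], [0.52, -0.241], [0.505, -0.465], [0.326, -0.447]]
mat (279, 264) 57.6 5604.5 [ 0.4728 -0.0033  0.006 ] box [[0.417, 0.13], [0.56, 0.116], [0.528, -0.138], [0.387, -0.12]]
green (195, 306) 13.4 502.5 [0.3715 0.2013 0.03  ] box [[0.359, 0.244], [0.412, 0.217], [0.383, 0.159], [0.33, 0.185]]
[ 0.684 -0.249  0.1  ]
[ 0.586 -0.073  0.1  ]
[0.609 0.33  0.1  ]
```

View pics/c1.png

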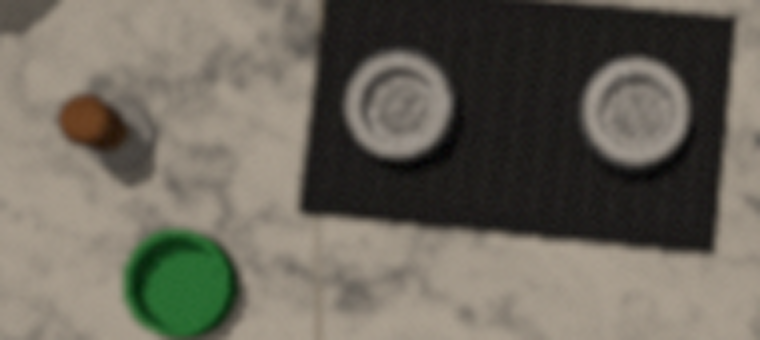

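The crop confirms it: the handle top is at crop (86,118), about pixel (171.5,264.5). Both steel cups are on the mat, and the green look-alike is off it. Next I'll go over to the tamper.

```bash
python3 -m crank '[[[8.5,3.4,4.8,0.3,0,0,-3],[8.5,3.4,4.8,0.3,0,0,-3],[8.5,3.4,4.8,0.3,0,0,-3],[8.5,3.4,4.8,0.3,0,0,-3],[8.5,3.4,4.8,0.3,0,0,-3],[8.5,0.4,6,0,0,0,-3],[8.5,0,6,0,0,0,-3],[8.5,0,6,0,0,0,-3],[8.5,0,6,0,0,0,-2.6],[8.5,0,6,0,0,0,0],[8.5,0,6,0,0,0,0],[8.5,0,6,0,0,0,0],[8.5,0,6,0,0,0,0],[8.5,0,5,0,0,0,0],[8.5,0,0,0,0,0,0],[8.5,0,0,0,0,0,0]]]' 40; python3 - <<'E'
from h import *
s=manip.get_obs(); print(s["position"],R.from_quat(s["ee_rot"]).as_euler("xyz",degrees=True),s["clock"])
p,d=eyes.camera("wrist"); cv2.imwrite("pics/w1.png",p[:,:,::-1])
print(px("wrist",[[.463,.24,.095],[.463,.24,0]],s))
E
```

```text
clock: 2.1
position: [0.4536, 0.2104, 0.2459]
ee_rot: [1.0, -0.0, -0.0, 0.0]
ft_force: [-0.6, 0.1, -0.3]
grip_width: 0.993
grasp_force: 0.0
[0.4536041  0.21035917 0.24593883] [ 1.79963390e+02  4.28588210e-02 -3.71008372e-02] 2.1
[[286.25392471 215.33300647]
 [294.00361121 196.54152281]]
```

View pics/w1.png

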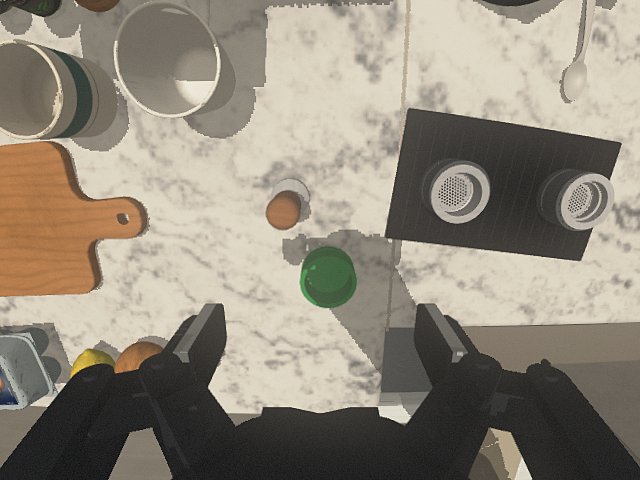

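Wrist view: tamper handle at about (283,212) with its steel base at (291,190). The green cup is at (328,277), well clear, and the basket mouths are at (459,193) and (586,201). Next I'll measure all of these.

```bash
cat >> h.py <<'E'
def blob(m,roi):
    x0,y0,x1,y1=roi; mm=np.zeros(m.shape,np.uint8); mm[y0:y1,x0:x1]=m[y0:y1,x0:x1]*255
    return max(cv2.findContours(mm,cv2.RETR_EXTERNAL,cv2.CHAIN_APPROX_NONE)[0],key=cv2.contourArea)
E
python3 - <<'E'
from h import *
im=cv2.imread("pics/w1.png"); hsv=cv2.cvtColor(im,cv2.COLOR_BGR2HSV); s=manip.get_obs()
c=blob(hsv[...,1]>110,(255,180,310,238)); print(cv2.boundingRect(c),cv2.contourArea(c))
x,y,w,h=cv2.boundingRect(c)
print("handle top",plane("wrist",[(x+w/2,y+h-w/2)],.094,s), "centroid z.075",plane("wrist",[c.reshape(-1,2).mean(0)],.075,s))
for roi in [(430,155,495,228),(540,165,618,235)]:
    c=blob(hsv[...,2]>100,roi); e=cv2.fitEllipse(c); print(e,plane("wrist",[e[0]],.0465,s))
E
```

```text
(267, 198, 30, 31) 665.0
handle top [[0.46428199 0.24331567 0.094     ]] centroid z.075 [[0.459952   0.24574741 0.075     ]]
((459.82757568359375, 193.39418029785156), (55.000999450683594, 61.88284683227539), 44.91769790649414) [[0.47515987 0.06269536 0.0465    ]]
((593.4261474609375, 202.4608917236328), (61.450687408447266, 68.61388397216797), 22.034255981445312) [[ 0.46672395 -0.08879592  0.0465    ]]
```

```bash
python3 -m crank '[[[8.5,1,3.2,-2,0,0,0],[8.5,0,0,-4,0,0,0],[8.5,0,0,-2,0,0,0],[8.5,0,0,0,0,0,0],[8.5,0,0,0,0,0,0]]]'; python3 - <<'E'
from h import *
s=manip.get_obs(); print(s["position"])
p,d=eyes.camera("wrist"); im=p[:,:,::-1].copy(); cv2.imwrite("pics/w2.png",im)
hsv=cv2.cvtColor(im,cv2.COLOR_BGR2HSV)
X=s["position"].copy();X[2]=.09;g=px("wrist",[X],s)[0].astype(int);print(g)
m=(hsv[...,1]>110)&(hsv[...,0]<25)
c=blob(m,(g[0]-60,g[1]-70,g[0]+60,g[1]+60));x,y,w,h=cv2.boundingRect(c);print(x,y,w,h)
for z in (.08,.094):print(plane("wrist",[(x+w/2,y+h-w/2)],z,s))
cv2.imwrite("pics/w2c.png",cv2.resize(im[100:400,120:520],None,fx=2,fy=2))
E
```

```text
clock: 2.78
position: [0.4643, 0.2425, 0.1674]
ee_rot: [1.0, -0.001, 0.001, -0.0]
ft_force: [-0.0, 0.3, -0.4]
grip_width: 0.999
grasp_force: 0.0
[0.46434478 0.24246712 0.16738513]
[318 252]
296 234 43 36
[[0.46419057 0.24349711 0.08      ]]
[[0.46901864 0.2433778  0.094     ]]
```

View pics/w2c.png

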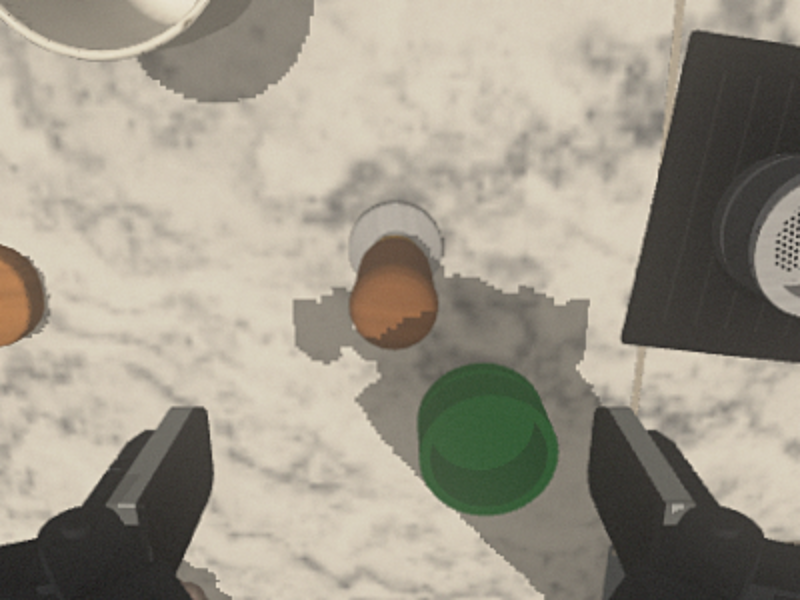

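The crop shows the handle top at crop (394,305), full (317,252.5). That matches the TCP axis to within 1 mm, so I'll descend and grip.

```bash
python3 -m crank '[[[8.5,0,0.1,-4,0,0,0],[8.5,0,0,-4,0,0,0],[8.5,0,0,-3,0,0,0],[8.5,0,0,-0.7,0,0,0],[8.5,0,0,0,0,0,0],[0,0,0,0,0,0,0],[0,0,0,0,0,0,0],[0,0,0,0,0,0,0],[0,0,0,0,0,0,0],[0,0,0,0,0,0,0],[0,0,0,0,0,0,0]]]' 50
```

```text
clock: 4.2
position: [0.4639, 0.2443, 0.0499]
ee_rot: [1.0, -0.0, 0.0, -0.0]
ft_force: [-0.8, -0.2, 5.4]
grip_width: 0.341
grasp_force: 48.9
```

```bash
python3 -m crank '[[[0,0,0,2,0,0,0],[0,0,0,4,0,0,0],[0,0,0,5,0,0,0],[0,0,-2,4,0,0,0],[0,0,-5,0,0,0,0],[0,0,-6,0,0,0,0],[0,-1,-6,0,0,0,0],[0,-2,-5,0,0,0,0],[0,-1,-1,0,0,0,0],[0,0,0,0,0,0,0],[0,0,0,0,0,0,0]]]'; python3 - <<'E'
from h import *
s=manip.get_obs(); print(s["position"],s["ft_force"])
p,d=eyes.camera("wrist"); im=p[:,:,::-1].copy(); cv2.imwrite("pics/w3.png",im)
np.savez("pics/w3.npz",pos=s["position"],rot=s["ee_rot"],d=d)
E
```

```text
clock: 5.58
position: [0.4241, -0.0045, 0.1997]
ee_rot: [1.0, 0.001, 0.0, -0.0]
ft_force: [-0.0, -0.2, -3.3]
grip_width: 0.336
grasp_force: 50.1
[ 0.42407421 -0.00448742  0.1997482 ] [-0.03888449 -0.21149517 -3.30482823]
```

View pics/w3.png

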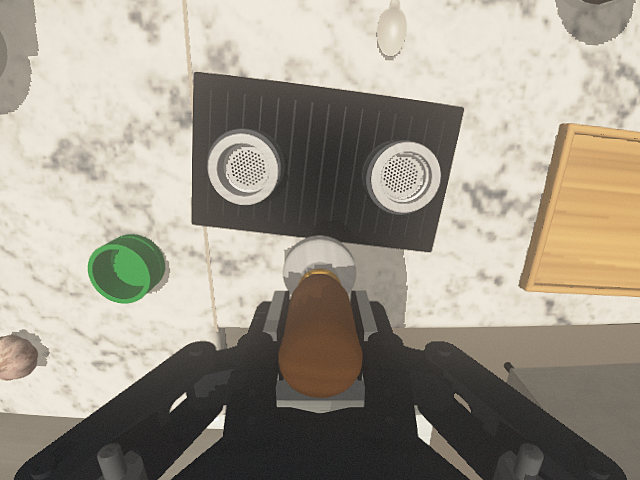

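Here both cups are in view, mouths at (244,167) and (404,177), with the tamper held upright and its steel base at (320,262). I'll measure flange, bore and tamper base.

```bash
cat >> h.py <<'E'
def edges(g,s,c,r0,r1,z,sign,n=90,cam="wrist"):
    """radial walk in world plane z about c from r0 to r1, point of strongest step of given sign"""
    rr=np.linspace(r0,r1,25); out=[]
    for a in np.linspace(0,2*np.pi,n,endpoint=False):
        X=np.c_[c[0]+rr*np.cos(a),c[1]+rr*np.sin(a),0*rr+z]
        v=cv2.remap(g,px(cam,X,s).astype(np.float32).reshape(1,-1,2),None,cv2.INTER_LINEAR)[0]
        dv=sign*np.gradient(v); k=dv.argmax()
        if dv[k]>8: out.append(X[k,:2])
    return np.array(out)
def circ(P):
    for _ in range(4):
        A=np.c_[2*P,np.ones(len(P))]; q=np.linalg.lstsq(A,(P**2).sum(1),rcond=None)[0]
        r=np.sqrt(q[2]+q[:2]@q[:2]); e=np.abs(np.hypot(*(P-q[:2]).T)-r)
        P=P[e<=max(.0007,2*np.median(e))]
    return q[:2].round(4),round(r*1e3,1),round(np.median(e)*1e3,2),len(P)
E
python3 - <<'E'
from h import *
f=np.load("pics/w3.npz"); s={"position":f["pos"],"ee_rot":f["rot"]}
g=cv2.GaussianBlur(cv2.cvtColor(cv2.imread("pics/w3.png"),cv2.COLOR_BGR2GRAY),(3,3),0).astype(np.float32)
for n,uv in (("L",(244,167)),("R",(404,177))):
    c=plane("wrist",[uv],.0465,s)[0]
    fl=circ(edges(g,s,c,.026,.037,.0465,-1)); bo=circ(edges(g,s,fl[0],.0275,.017,.0465,-1))
    print(n,c.round(4),"flange",fl,"bore",bo)
print("tamper base front",px("wrist",[s["position"]+[.022,0,-.04],s["position"]+[0,.022,-.04],s["position"]+[0,-.022,-.04]],s))
m=(g[235:,270:370]) ; print([ (r,g[r,270:370:4].astype(int).tolist()) for r in (255,262,268)], g[225:245,320].astype(int).tolist())
E
```

```text
L [0.4765 0.0615 0.0465] flange (array([0.474 , 0.0631]), np.float64(31.0), np.float64(0.13), 90) bore (array([0.4738, 0.0645]), np.float64(21.9), np.float64(0.18), 44)
R [ 0.4681 -0.0795  0.0465] flange (array([ 0.4674, -0.081 ]), np.float64(30.9), np.float64(0.16), 90) bore (array([ 0.4703, -0.082 ]), np.float64(20.5), np.float64(0.39), 39)
tamper base front [[318.6962376  238.91831113]
 [281.807575   274.01671234]
 [355.5243612  274.17100026]]
[(255, [217, 225, 226, 230, 139, 186, 196, 197, 197, 201, 204, 203, 202, 202, 194, 197, 199, 191, 191, 187, 137, 151, 153, 153, 151]), (262, [212, 227, 228, 230, 181, 196, 197, 198, 197, 199, 207, 192, 177, 178, 191, 193, 198, 191, 189, 187, 185, 151, 149, 150, 153]), (268, [205, 210, 213, 210, 193, 195, 197, 199, 198, 159, 128, 125, 112, 110, 117, 118, 133, 128, 124, 125, 126, 120, 149, 150, 154])] [52, 52, 52, 52, 53, 53, 53, 53, 50, 61, 96, 124, 124, 126, 149, 176, 188, 193, 197, 199]
```

```bash
cat > ok.py <<'E'
import sys
from workcell import manip
s=manip.get_obs(); f=s["ft_force"]; print("z %.4f x %.4f y %.4f"%(s["position"][2],*s["position"][:2]),f.round(1),s["torque"].round(2))
sys.exit(f[2]>float(sys.argv[1]))
E
python3 -m crank '[[[0,2.5,2.7,-2,0,0,0],[0,2.4,2.7,-3,0,0,0],[0,0.1,1.3,-3,0,0,0],[0,0,0,-1.3,0,0,0],[0,0,0,0,0,0,0],[0,0,0,0,0,0,0]]]' >/dev/null; python3 ok.py 5 && python3 - <<'E'
from h import *
s=manip.get_obs(); p,d=eyes.camera("wrist"); im=p[:,:,::-1].copy(); cv2.imwrite("pics/w4.png",im)
cv2.imwrite("pics/w4c.png",cv2.resize(im[130:330,200:440],None,fx=3,fy=3))
print(px("wrist",[s["position"]+[.022,0,-.05],[.474+.031,.0631,.0465]],s))
E
```

```text
z 0.1075 x 0.4743 y 0.0605 [ 0.   0.3 -2. ] [ 0.   -0.02 -0.02]False
```

```bash
sed -i 's/sys.exit(\(.*\))$/sys.exit(int(\1))/' ok.py; sed -n '$p' ok.py
python3 -m crank '[[[0,0,0.26,-0.6,0,0,0],[0,0,0,0,0,0,0],[0,0,0,0,0,0,0]]]' >/dev/null; python3 ok.py 5 && python3 - <<'E'
from h import *
s=manip.get_obs(); p,d=eyes.camera("wrist"); im=p[:,:,::-1].copy(); cv2.imwrite("pics/w4.png",im)
cv2.imwrite("pics/w4c.png",cv2.resize(im[130:330,200:440],None,fx=3,fy=3))
print(px("wrist",[s["position"]+[.022,0,-.05],[.474+.031,.0631,.0465]],s))
E
```

```text
sys.exit(int(f[2]>float(sys.argv[1])))
z 0.1005 x 0.4737 y 0.0636 [-0.1 -0.1 -3.1] [-0.01  0.01  0.03]
[[318.6446007  233.94101977]
 [319.38951608 217.33650427]]
```

View pics/w4c.png

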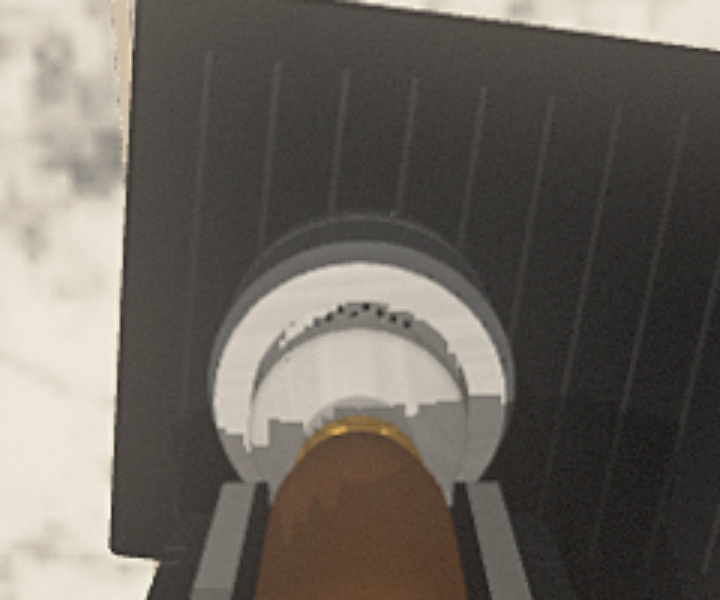

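The crop shows the flange's front edge where predicted (crop v 262, full 217.3), and base and flange centred on each other (crop u 359 and 360). I'll lower gently with a force guard.

```bash
python3 -m crank '[[[0,0,0,-0.3,0,0,0],[0,0,0,0,0,0,0]]]' >/dev/null; python3 ok.py 6 && python3 -m crank '[[[0,0,0,-0.1,0,0,0],[0,0,0,0,0,0,0]]]' >/dev/null; python3 ok.py 6 && python3 -m crank '[[[0,0,0,-0.1,0,0,0],[0,0,0,0,0,0,0]]]' >/dev/null; python3 ok.py 6 && python3 -m crank '[[[0,0,0,-0.1,0,0,0],[0,0,0,0,0,0,0]]]' >/dev/null; python3 ok.py 6 && python3 -m crank '[[[0,0,0,-0.1,0,0,0],[0,0,0,0,0,0,0]]]' >/dev/null; python3 ok.py 6
```

```text
z 0.0971 x 0.4734 y 0.0635 [ 0.  -0.2 -3.5] [-0.06 -0.01  0.08]
z 0.0963 x 0.4736 y 0.0636 [ 0.2  0.1 -2.9] [-0.   -0.05  0.  ]
z 0.0953 x 0.4736 y 0.0636 [-0.1  0.5 -3. ] [ 0.02  0.05 -0.06]
z 0.0943 x 0.4736 y 0.0636 [ 0.2  1.2 -2.7] [ 0.07 -0.02  0.  ]
z 0.0933 x 0.4736 y 0.0636 [ 0.9  0.3 -2.9] [0.01 0.05 0.03]
```

```bash
python3 -m crank '[[[0,0,0,-0.2,0,0,0],[0,0,0,-0.1,0,0,0],[0,0,0,0,0,0,0]]]' >/dev/null; python3 ok.py 5 && python3 -m crank '[[[0,0,0,-0.1,0,0,0],[0,0,0,0,0,0,0]]]' >/dev/null; python3 ok.py 5 && python3 -m crank '[[[0,0,0,-0.1,0,0,0],[0,0,0,0,0,0,0]]]' >/dev/null; python3 ok.py 5 && python3 -m crank '[[[0,0,0,-0.1,0,0,0],[0,0,0,0,0,0,0]]]' >/dev/null; python3 ok.py 5 && python3 -m crank '[[[0,0,0,-0.1,0,0,0],[0,0,0,0,0,0,0]]]' >/dev/null; python3 ok.py 5 && python3 -m crank '[[[0,0,0,-0.1,0,0,0],[0,0,0,0,0,0,0]]]' >/dev/null; python3 ok.py 5
```

```text
z 0.0902 x 0.4736 y 0.0636 [-0.1 -1.1 -3.1] [-0.03 -0.   -0.03]
z 0.0893 x 0.4736 y 0.0636 [-0.2 -0.5 -4.1] [ 0.02 -0.03 -0.01]
z 0.0883 x 0.4736 y 0.0636 [ 0.5  0.  -3.6] [-0.   -0.05 -0.01]
z 0.0873 x 0.4736 y 0.0636 [ 0.3 -0.2 -4.1] [ 0.01 -0.06  0.03]
z 0.0863 x 0.4736 y 0.0636 [-1.1  0.  -3.1] [-0.04 -0.   -0.02]
z 0.0852 x 0.4735 y 0.0636 [ 0.2  0.3 -2.5] [ 0.    0.02 -0.04]
```

That's 2 mm past the ridge height with no contact, so I'll carry on towards the floor (TCP about 0.0755).

```bash
python3 -m crank '[[[0,0,0,-0.2,0,0,0],[0,0,0,0,0,0,0]]]' >/dev/null; python3 ok.py 4 && python3 -m crank '[[[0,0,0,-0.2,0,0,0],[0,0,0,0,0,0,0]]]' >/dev/null; python3 ok.py 4 && python3 -m crank '[[[0,0,0,-0.2,0,0,0],[0,0,0,0,0,0,0]]]' >/dev/null; python3 ok.py 4 && python3 -m crank '[[[0,0,0,-0.1,0,0,0],[0,0,0,-0.1,0,0,0],[0,0,0,0,0,0,0]]]' >/dev/null; python3 ok.py 4 && python3 -m crank '[[[0,0,0,-0.1,0,0,0],[0,0,0,0,0,0,0]]]' >/dev/null; python3 ok.py 4 && python3 -m crank '[[[0,0,0,-0.05,0,0,0],[0,0,0,0,0,0,0]]]' >/dev/null; python3 ok.py 4 && python3 -m crank '[[[0,0,0,-0.05,0,0,0],[0,0,0,0,0,0,0]]]' >/dev/null; python3 ok.py 4
```

```text
z 0.0832 x 0.4735 y 0.0636 [-0.5  0.2 -2.5] [0.05 0.01 0.03]
z 0.0812 x 0.4735 y 0.0636 [ 0.3  0.7 -2.5] [0.02 0.03 0.  ]
z 0.0792 x 0.4736 y 0.0636 [ 0.5  0.1 -2.8] [-0.01 -0.04 -0.04]
z 0.0772 x 0.4735 y 0.0636 [-0.3 -0.7 -4. ] [0.03 0.01 0.01]
z 0.0763 x 0.4736 y 0.0636 [ 1.2  0.4 -4.1] [-0.03 -0.02 -0.01]
z 0.0758 x 0.4736 y 0.0636 [ 0.1 -1.3 -3.3] [ 0.02 -0.04  0.03]
z 0.0754 x 0.4737 y 0.0636 [-0.1  0.8 -0.3] [-0.    0.09  0.02]
```

The first contact comes exactly at floor height, so this left basket is the plain one. I'll release the tamper, rise clear and go over to the other cup.

```bash
python3 -m crank '[[[0,0,0,-0.03,0,0,0],[2.9,0,0,0,0,0,0],[3.4,0,0,0,0,0,0],[5,0,0,0,0,0,0],[7,0,0,0,0,0,0],[7,0,0,0,0,0,0],[7,0,0,0,0,0,0],[7,0,0,3,0,0,0],[7,0,0,5,0,0,0],[8.5,0,0,4,0,0,0],[8.5,0,-4,2,0,0,0],[8.5,0,-6,0,0,0,0],[8.5,-0.7,-4.5,0,0,0,0],[8.5,-2,0,0,0,0,0],[8.5,-2,0,0,0,0,0],[8.5,0,0,0,0,0,0],[8.5,0,0,0,0,0,0]]]'; python3 - <<'E'
from h import *
s=manip.get_obs(); p,d=eyes.camera("wrist"); im=p[:,:,::-1].copy(); cv2.imwrite("pics/w5.png",im)
g=cv2.GaussianBlur(cv2.cvtColor(im,cv2.COLOR_BGR2GRAY),(3,3),0).astype(np.float32)
fl=circ(edges(g,s,(.4674,-.081),.026,.037,.0465,-1)); print(s["position"],fl)
print("dark cup outer",circ(edges(g,s,fl[0],.0315,.037,.044,-1)))
E
```

```text
clock: 13.68
position: [0.4272, -0.0813, 0.2152]
ee_rot: [1.0, -0.0, 0.0, 0.0]
ft_force: [0.1, 1.3, -0.0]
grip_width: 0.99
grasp_force: 0.0
[ 0.42719609 -0.08132253  0.21520234] (array([ 0.4673, -0.081 ]), np.float64(31.0), np.float64(0.11), 90)
dark cup outer (array([ 0.4673, -0.081 ]), np.float64(31.6), np.float64(0.07), 87)
```

View pics/w5.png

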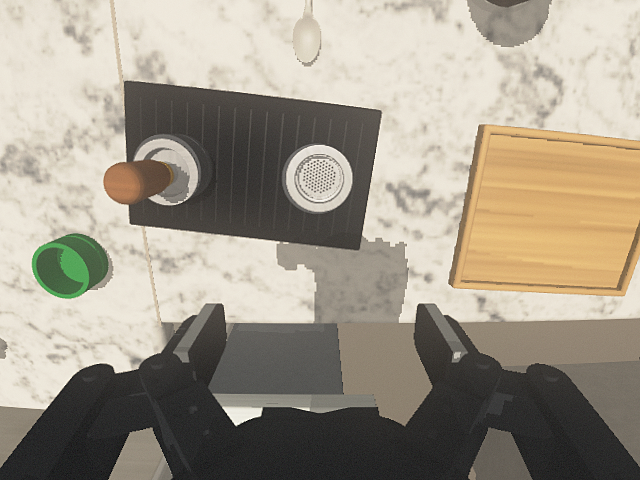

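The picture shows the tamper standing in the left cup at (165,170). The other cup at (319,178) is unmoved, and the flange fit agrees with the first one. I'll grip that cup.

```bash
python3 -m crank '[[[8.5,2,0,-4,0,0,0],[8.5,2,0,-4,0,0,0],[8.5,0,0,-5,0,0,0],[8.5,0,0,-4,0,0,0],[8.5,0,0,-2,0,0,0],[8.5,0,0,-1,0,0,0],[8.5,0,0,0,0,0,0]]]' 60 && python3 ok.py 6 && python3 -m crank '[[[8.5,0,0,-1,0,0,0],[8.5,0,0,0,0,0,0],[7.6,0,0,0,0,0,0],[7.2,0,0,0,0,0,0],[6.9,0,0,0,0,0,0],[6.5,0,0,0,0,0,0],[5.5,0,0,0,0,0,0],[5.5,0,0,0,0,0,0],[5.5,0,0,0,0,0,0]]]' 60
```

```text
clock: 14.6
position: [0.4668, -0.0811, 0.0148]
ee_rot: [1.0, -0.0, -0.0, -0.0]
ft_force: [-0.3, -0.7, 0.8]
grip_width: 0.999
grasp_force: 0.0
z 0.0148 x 0.4668 y -0.0811 [-0.3 -0.7  0.8] [ 0.03 -0.   -0.01]
clock: 15.72
position: [0.467, -0.0809, 0.0059]
ee_rot: [1.0, -0.0, 0.0, -0.0]
ft_force: [-4.1, 4.5, 12.3]
grip_width: 0.77
grasp_force: 63.1
```

```bash
python3 -m crank '[[[5.5,0,0,0.5,0,0,0],[5.5,0,0,1,0,0,0],[5.5,0,0,2,0,0,0],[5.5,0,0,3,0,0,0],[5.5,0,-2,2,0,0,0],[5.5,-0.6,-4,0,0,0,0],[5.5,-1,-5,0,0,0,0],[5.5,-1,-5,0,0,0,0],[5.5,-1,-4.5,0,0,0,0],[5.5,-0.8,-4,0,0,0,0],[5.5,0,-2,0,0,0,0],[5.5,0,0,0,0,0,0],[5.5,0,0,0,0,0,0],[5.5,0,0,0,0,0,0]]]'; python3 - <<'E'
from h import *
s=manip.get_obs(); p,d=eyes.camera("wrist"); im=p[:,:,::-1].copy(); cv2.imwrite("pics/w6.png",im)
t,d=eyes.camera("top"); t=t[:,:,::-1].copy()
print(px("top",[s["position"]]),px("wrist",[[.423,-.345,.008],s["position"]+[0,0,.02]],s))
cv2.imwrite("pics/m6.png",np.hstack([cv2.resize(im,(400,300)),cv2.resize(t[200:350,200:500],(400,200))[:200] if 0 else cv2.resize(t[180:405,200:500],(400,300))]))
E
```

```text
clock: 17.48
position: [0.4231, -0.3451, 0.0901]
ee_rot: [1.0, 0.001, 0.0, -0.0]
ft_force: [-0.5, -0.3, -3.4]
grip_width: 0.765
grasp_force: 67.5
[[423.73792738 276.3556669 ]] [[318.75492852 250.72957306]
 [318.09936852 330.31556363]]
```

View pics/m6.png

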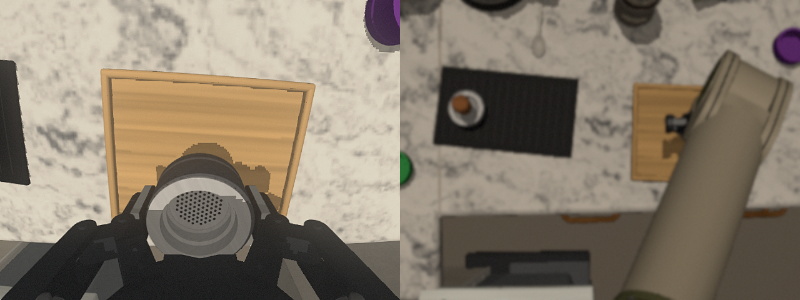

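The cup is held level over the middle of the tray, and the ridge in its basket is visible. The tamper stands in the cup on the mat. I'll lower gently.

```bash
python3 -m crank '[[[5.5,0,0,-3,0,0,0],[5.5,0,0,-2.5,0,0,0],[5.5,0,0,-1.2,0,0,0],[5.5,0,0,-0.5,0,0,0],[5.5,0,0,0,0,0,0],[5.5,0,0,0,0,0,0]]]' >/dev/null; python3 ok.py 3 && python3 -m crank '[[[5.5,0,0,-0.3,0,0,0],[5.5,0,0,-0.2,0,0,0],[5.5,0,0,0,0,0,0]]]' >/dev/null; python3 ok.py 3 && python3 -m crank '[[[5.5,0,0,-0.1,0,0,0],[5.5,0,0,0,0,0,0]]]' >/dev/null; python3 ok.py 3 && python3 -m crank '[[[5.5,0,0,-0.1,0,0,0],[5.5,0,0,0,0,0,0]]]' >/dev/null; python3 ok.py 3 && python3 -m crank '[[[5.5,0,0,-0.1,0,0,0],[5.5,0,0,0,0,0,0]]]' >/dev/null; python3 ok.py 3 && python3 -m crank '[[[5.5,0,0,-0.1,0,0,0],[5.5,0,0,0,0,0,0]]]' >/dev/null; python3 ok.py 3
```

```text
z 0.0189 x 0.4232 y -0.3468 [-0.7  0.2 -3.1] [-0.02 -0.    0.01]
z 0.0129 x 0.4225 y -0.3463 [ 0.4 -0.1 -3.7] [-0.07 -0.1   0.07]
z 0.0120 x 0.4226 y -0.3463 [ 0.3  0.1 -2.8] [ 0.02 -0.01 -0.07]
z 0.0110 x 0.4226 y -0.3464 [ 1.   0.2 -3.2] [ 0.01  0.01 -0.01]
z 0.0100 x 0.4226 y -0.3464 [-0.6 -0.8 -2.8] [0.01 0.03 0.04]
z 0.0090 x 0.4226 y -0.3463 [-0.7 -1.1 -2.9] [0.01 0.04 0.01]
```

```bash
python3 -m crank '[[[5.5,0,0,-0.05,0,0,0],[5.5,0,0,0,0,0,0]]]' >/dev/null; python3 ok.py 2 && python3 -m crank '[[[5.5,0,0,-0.05,0,0,0],[5.5,0,0,0,0,0,0]]]' >/dev/null; python3 ok.py 2 && python3 -m crank '[[[5.5,0,0,-0.05,0,0,0],[5.5,0,0,0,0,0,0]]]' >/dev/null; python3 ok.py 2 && python3 -m crank '[[[5.5,0,0,-0.05,0,0,0],[5.5,0,0,0,0,0,0]]]' >/dev/null; python3 ok.py 2 && python3 -m crank '[[[5.5,0,0,-0.05,0,0,0],[5.5,0,0,0,0,0,0]]]' >/dev/null; python3 ok.py 2
```

```text
z 0.0085 x 0.4226 y -0.3464 [ 0.7 -0.3 -3.3] [-0.02  0.04  0.03]
z 0.0081 x 0.4226 y -0.3464 [ 0.  -0.3 -3.6] [ 0.   -0.05 -0.03]
z 0.0080 x 0.4226 y -0.3464 [-3.4  1.7  5.3] [ 0.52  0.59 -0.03]
z 0.0080 x 0.4226 y -0.3464 [-3.4  1.7  5.3] [ 0.52  0.59 -0.03]
z 0.0080 x 0.4226 y -0.3464 [-3.4  1.7  5.3] [ 0.52  0.59 -0.03]
```

It has touched down on the tray floor, so I'll release, rise and check.

```bash
python3 -m crank '[[[6.5,0,0,0,0,0,0],[6.8,0,0,0,0,0,0],[7.5,0,0,0,0,0,0],[8.5,0,0,0,0,0,0],[8.5,0,0,0,0,0,0],[8.5,0,0,0,0,0,0],[8.5,0,0,2,0,0,0],[8.5,0,0,4,0,0,0],[8.5,0,0,5,0,0,0],[8.5,0,0,5,0,0,0],[8.5,-2,3,4,0,0,0],[8.5,-2,5,0,0,0,0],[8.5,0,5,0,0,0,0],[8.5,0,2,0,0,0,0],[8.5,0,0,0,0,0,0],[8.5,0,0,0,0,0,0]]]'; python3 - <<'E'
from h import *
s=manip.get_obs(); p,d=eyes.camera("wrist"); im=p[:,:,::-1].copy()
g=cv2.GaussianBlur(cv2.cvtColor(im,cv2.COLOR_BGR2GRAY),(3,3),0).astype(np.float32)
for n,c in (("tray cup",(.4225,-.3464)),("mat cup",(.4738,.0635))):
    z=.0485 if n[0]=="t" else .0465
    try: print(n,circ(edges(g,s,c,.026,.037,z,-1)))
    except Exception as e: print(n,e)
sc,_=eyes.camera("scene")
cv2.imwrite("pics/m7.png",np.hstack([cv2.resize(im,(400,300)),cv2.resize(sc[130:355,170:470,::-1],(400,300))]))
b=cv2.imread("pics/scene0.png"); u,v=px("scene",[[.474,.0635,.118]])[0]; print(u,v)
E
```

```text
clock: 22.45
position: [0.3826, -0.1976, 0.2075]
ee_rot: [1.0, -0.001, 0.0, 0.0]
ft_force: [0.1, 0.2, 0.0]
grip_width: 0.995
grasp_force: 0.0
tray cup (array([ 0.4225, -0.3453]), np.float64(30.8), np.float64(0.17), 90)
mat cup (array([0.4739, 0.0634]), np.float64(31.2), np.float64(0.2), 45)
319.66390822641347 193.10948032468934
```

View pics/m7.png

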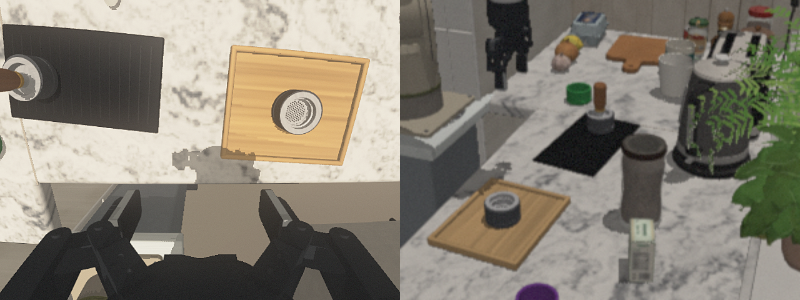

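The final picture shows the tamper upright in the cup on the mat and the ridged cup upright mid-tray. The bystanders are unmoved and the robot is clear, so I'll hand in.

```bash
python3 -c "
from workcell import job; print(job.hand_in())"
```

```text
the job is handed in; nothing more can be done
None
```

Job handed in, verdict not shown: the tamper stands home and upright in the left-hand cup on the mat (the plain basket), and the other cup, whose basket showed its ridge to the camera and so was not tried with the tamper, sits upright mid-tray with the things around it unmoved.

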